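Open the dial padlock on the reagent chest and hold it up

TASK

The dial padlock on the reagent chest's hasp is only a few clicks off its number: turn the dial, notch by notch, until its red dot stands at the red index on the case, then pull the case back so that the shackle slides fully open. Slip the open shackle out of the staple and finish while holding the opened padlock up in the gripper, still and level with its dial upwards, at least 10 cm above the chest's top; do not put it down or let go. Leave the brown bottle, the purple tip box and the small vial standing where they are.

Things in the scene. Friction and masses are not known exactly. Their poses are not given: they have to be found in the camera images.
- lock: Dial padlock, 0.37 kg, flat on the chest's top, dial up. Steel case 48 (x) x 50 (y) x 22 (z) mm; origin: centre of its underside; z up, +x towards shackle and staple. Its flat +y and -y sides are free to grip from above. Black dial disc on top, 42 mm across, 22.5 to 26.5 mm up, with a round knob 22 mm across, 26.5 to 42.5 mm up. Red index on the case top at x = 22, y = 0 mm.
- dial (a joint): Dial angle, rad, counter-clockwise positive from above; 0 = red dot at the index, the only opening notch. Turns without end; a notch clicks every 20 deg (0.349 rad); up to 0.06 N m between notches; let go, it snaps to the nearest. Starts 2 to 4 notches counter-clockwise (0.70 to 1.40): turn it clockwise by that. The case turns a few degrees on the staple meanwhile.
- dial_mark (a point): Middle of the red dot (6 mm across) on the dial disc, 16.6 mm from the dial's axis, which is the case's middle. At the opening notch it is at x = +16.6, y = 0 mm of the lock. The other 17 notches have white ticks. A red bar on the knob's top points the same way.
- knob_top (a point): Middle of the knob's top face, on the dial's axis, 42.5 mm above the case's underside.
- shackle (a joint): How far the shackle is out of the case along the lock's +x, m: 0 shut, 0.020 fully out (hard stop). Off the notch it gives 2 mm and stops; on the notch it slides with about 2 N and stays where left. Hold the case by its sides and pull the lock to its -x: the bow catches on the staple and the case slides back off the shackle.
- shackle_tip (a point): Free end of the shackle's short leg. The shackle is a U of 7 mm bar, 11 mm above the case's underside, legs at y = -13.5 (short) and +13.5 (never leaves the case). Case front at x = 24. Shut: bow's inner side at x = 48, this tip inside the case at x = 18. Fully out: bow's inner side x = 68, tip x = 38, so a 14 mm gap to the case (lock frame, mm).
- staple (a point): Foot of the staple on the chest's top: steel arch 4 mm thick (x), 26 wide (y), 24 high, its hole 16 wide and 19 high along x. The shackle's short leg passes through it. At the start it stands at about x = 36, y = -13.5 of the lock. With the shackle fully out, move the lock to its +x until the staple is in the gap (x = 26 to 36 of the lock); then it lifts straight up.
- chest: Grey steel chest, fixed, 300 (x) x 260 (y) x 90 (z) mm, origin at the centre of its underside; flat top at 90 mm with a flush hasp, the staple on it at x = 10, y = -13.5 mm. Its axes are parallel to the lock's within a few degrees.
- amber_bottle: Bystander: brown bottle, black cap, 68 mm across, 135 mm high, on the bench beside the chest; origin at the centre of its underside.
- tip_box: Bystander: purple pipette tip box with a pale lid, 88 x 124 x 75 mm, on the bench beside the chest; origin at the centre of its underside.
- vial: Bystander: small amber vial with a red cap, 26 mm across, 50 mm high, on the rear part of the chest's top; origin at the centre of its underside.
Mind the look-alikes: they are no part of the job. There is more than one size of the lock; the job needs the middle-sized.

How it is judged (in metres and radians):
On the way, in this order (a step that is already met when the one before it is completed fails the run):
1. the red dot stands at the index, the shackle still shut (x of dial_mark in the frame of lock above 0.01 m and y of dial_mark in the frame of lock between -0.003 and 0.003 m and value of joint shackle below 0.005 m), for 0.2 s.
2. the shackle is pulled open, at least 16 of its 20 mm, with the lock still down at the hasp (value of joint shackle above 0.016 m and height (world z) of lock below 0.13 m), for 0.1 s.
At the end, for the whole second after the job is handed in: Padlock off the hasp and held by the fingers (over 1.5 N), its underside at least 95 mm above the chest's top, shackle at least 14 mm out, dial up and level within 20 degrees, slower than 30 mm/s, touching neither chest, bottle, box nor vial (height (world z) of lock above 0.185 m and value of joint shackle above 0.014 m and angle between lock's own z axis and vertical below 0.35 rad and contact force between the fingers and lock above 1.5 N and linear speed of lock below 0.03 m/s and contact force between lock and chest below 0.1 N and contact force between lock and amber_bottle below 0.1 N and contact force between lock and tip_box below 0.1 N and contact force between lock and vial below 0.1 N); the arm keeps its last pose, push and grip.
It fails at once if the brown bottle is pushed more than 20 mm or tipped (distance of amber_bottle from where it was at the start of the episode above 0.02 m or angle between amber_bottle's own z axis and vertical above 0.3 rad).
It fails at once if the tip box is pushed more than 20 mm or tipped (distance of tip_box from where it was at the start of the episode above 0.02 m or angle between tip_box's own z axis and vertical above 0.3 rad).
It fails at once if the vial is pushed more than 20 mm or tipped (distance of vial from where it was at the start of the episode above 0.02 m or angle between vial's own z axis and vertical above 0.3 rad).
It also fails if it takes over 51 s, if anything falls off the work surface, if the arm or the gripper's body presses on something with over 40 N, if the wrist force passes 120 N, or if a joint passes its speed limit or range.

ROBOT

A 6-joint arm with a two-finger parallel gripper is mounted at the origin on the work surface. World frame = base frame: x ahead of the robot, y to its left, z up, the work surface at z = 0. Lengths are in mm, angles in rad, forces in N, time in s.
With the tool pointing down it reaches from about 350 to 725 mm from the base axis. Payload 6 kg.
Tool frame: the origin (TCP) lies on the centre line of the jaws, within the pads' length; the fingertips stand ctrl.tips_ahead ahead of it and the grasp point (between the pads) lies 5 mm behind it (ctrl.tips_ahead is the distance from the TCP to the fingertips, in mm); z points along the fingers, y is the line along which they close (so a half turn about z gives the same grasp; the last joint's range is limited). The gripper opens to 85 mm and grips with 20 to 120 N. Pads are 22 mm wide; open, the fingers measure 114 mm over their backs; the gripper's body (76 mm by 85 mm) begins 54 mm behind the grasp point. The pads swing forward as they close: fully open they stand 13 mm farther back than shut.
Start: joints at [-0.928, 0.04, 0.085, 0, -1.615, -0.334], TCP at [182.359, -571.595, 245.261] pointing down, gripper open.
Joint ranges: [-2.56, 2.56], [-1.29, 2.01], [-1.08, 1.49], [-3.29, 1.98], [-2.81, -0.18], [-2.99, 2.99]. Speed limits (rad/s): [2.57, 2.57, 3.01, 3.14, 3.14, 3.14].

INTERFACE

Orientations are given as a unit quaternion [w, x, y, z].
In Python, from plant import ctrl gives the robot as it stands. The module is installed in compiled form; this text tells all that it offers.
- The arm moves only by the tool jog_arm, never from a script. Its argument "targets" is a list of rows, each an object of numbers: "jaw": the finger opening in mm, from 0 to 85.4; "x", "y", "z": the shift along the tool's x, y, z in mm; "spin": the turn about the tool's z in degrees. In form: [{"jaw": .., "x": .., "y": .., "z": .., "spin": ..}, ...]. A call has 1 to 20 rows; each row is the pose to reach, as a shift and turn from the pose commanded when the call began, along the tool's axes at that moment; what a row does not reach only later rows make up. A row lasts 1/8 s, in which the tool goes at most 62.5 mm and 10.7 degrees, less where a joint would pass 70% of its speed; a pose out of reach is approached as far as the arm can. A call with a gripper value outside its range is refused whole. The fingers move at their own pace and stop on an object; "newtons" is the grip in N (left out, the last holds). Time passes only in rows, so rows that repeat a pose let the fingers close. It gives the time, the measured TCP pose, the force, the opening and the grip force at its end, in the units of the state.
- ctrl.get_obs(): the state, without advancing time (a new reading comes with each control period).
- ctrl.read_camera(name): name is "side" or "top" or "wrist"; returns the picture (480x640x3 uint8, red, green, blue); there is no depth.
- ctrl.calibration(name): a dict with "vertical_fov" (degrees; the focal length in pixels is half the picture's height over the tangent of half this angle, whatever the lens; pixels are square), "cx", "cy" (the principal point, pixels), "world_to_cam" (4x4, takes a point from world to camera coordinates); the wrist camera has in their place "T_tool_cam" (4x4, takes a point from camera to tool coordinates, whose origin is the TCP and whose axes are the flange's). Camera axes: x right, y down, z forward; pixel columns grow to the right and rows downward; lengths in mm; the calibration is good to about 2 mm. A picture is of the moment at which its call begins: read the wrist's pose just before it. calibration takes no time and is no camera call.
- ctrl.hand_in(): hands the job in; it is judged then, once.
The state is a dict: "time_s": time; "joints": joint angles; "dq": joint speeds; "joint_torque": joint torques, N m; "tool_pos": TCP position; "eef_rot": TCP orientation; "force": force on the tool from outside, world axes, zero at the start; "wrist_torque": the same for the moment, N m; "gripper_width": finger opening in mm; "gripper_force": force on a finger pad.
Only numpy, scipy, OpenCV 4.12 (cv2) and the standard library are available. Lean on these libraries where they do the work, as an engineer would, in place of code of your own. Each camera call takes 0.05 s, during which the arm holds its last target. There are 200 camera calls.

## Working session

There is one attempt and no reset: what is moved stays moved. The work goes in short steps, Python scripts to look and compute and a tool call to move; the robot and the scene stay as the last step left them, time stands still between calls to the robot, and variables do not carry over. Pictures are saved under pics/ and viewed, at most 10 in all, crops included, and the job is handed in when it is done.

Besides the shell and the picture viewer there is one more tool, called after "Emit:" as name([rows], argument=value, ...), one row to a line, values as JSON. jog_arm: Moves the arm, as the interface text tells. Its arguments: {"type":"object","properties":{"targets":{"type":"array"},"newtons":{"type":"number"}},"required":["targets"]}

```bash
mkdir -p pics
cat > h.py <<'E'
import numpy as np,cv2
from plant import ctrl
def K(n):
    c=ctrl.calibration(n);f=240/np.tan(np.radians(c["vertical_fov"])/2)
    return np.array([[f,0,c["cx"]],[0,f,c["cy"]],[0,0,1]]),c
def R(q):
    from scipy.spatial.transform import Rotation as r
    return r.from_quat([q[1],q[2],q[3],q[0]]).as_matrix()
def save(n,f):
    im=ctrl.read_camera(n);cv2.imwrite(f,im[:,:,::-1]);return im
def w2c(n,obs=None):
    k,c=K(n)
    if n!="wrist": return k,np.array(c["world_to_cam"])
    T=np.eye(4);T[:3,:3]=R(obs["eef_rot"]);T[:3,3]=obs["tool_pos"]
    return k,np.linalg.inv(T@np.array(c["T_tool_cam"]))
def ray(k,W,uv):
    d=W[:3,:3].T@np.linalg.solve(k,[uv[0],uv[1],1]);o=-W[:3,:3].T@W[:3,3];return o,d/np.linalg.norm(d)
def onz(k,W,uv,z):
    o,d=ray(k,W,uv);return o+d*(z-o[2])/d[2]
def tri(rs):
    A=sum(np.eye(3)-np.outer(d,d) for o,d in rs);b=sum((np.eye(3)-np.outer(d,d))@o for o,d in rs)
    p=np.linalg.solve(A,b);return p,[np.linalg.norm((np.eye(3)-np.outer(d,d))@(p-o)) for o,d in rs]
def proj(k,W,p):
    q=k@(W[:3,:3]@np.array(p)+W[:3,3]);return q[:2]/q[2]
E
python3 - <<'E'
from h import *
o=ctrl.get_obs();print(o,ctrl.tips_ahead)
a=save("top","pics/top.png");b=save("side","pics/side.png")
for n in("top","side","wrist"):print(n,ctrl.calibration(n))
E
```

```text
{'time_s': 0.0, 'joints': array([-9.28297958e-01,  4.08024149e-02,  8.37560172e-02, -4.73364552e-04,
       -1.61552597e+00, -3.33710386e-01]), 'dq': array([-0.00097269, -0.00065787,  0.00012804, -0.00075528,  0.00046915,
       -0.0006787 ]), 'joint_torque': array([-1.01665937e-03, -3.68198526e+01,  3.47413123e+01,  6.93237886e+00,
       -5.43845861e-03,  2.74238471e-05]), 'tool_pos': array([ 182.32318033, -571.2820244 ,  244.25212771]), 'eef_rot': array([-2.07597065e-04, -1.53791512e-01,  9.88102893e-01,  8.95206780e-04]), 'force': array([ 0.06881877, -0.60773622,  0.30757356]), 'wrist_torque': array([-0.01543865, -0.01270732, -0.01059599]), 'gripper_force': 0.0, 'gripper_width': 85.54029135350143} 14.0
top {'vertical_fov': 45.809179025106864, 'cx': 321.1062347494583, 'cy': 239.1146993163233, 'world_to_cam': array([[ 2.24086820e-02, -9.99612849e-01,  1.64925428e-02,
         4.58439572e+01],
       [-9.86488044e-01, -2.47864180e-02, -1.61947435e-01,
         6.24109677e+02],
       [ 1.62293528e-01, -1.26406677e-02, -9.86661555e-01,
         1.33048516e+03],
       [ 0.00000000e+0
[... 262 characters left out ...]
   [-1.55883301e-01,  5.60867548e-01, -8.13097774e-01,
         1.41659016e+02],
       [ 1.93082576e-01, -7.89979529e-01, -5.81937679e-01,
         9.81894438e+02],
       [ 0.00000000e+00,  0.00000000e+00,  0.00000000e+00,
         1.00000000e+00]])}
wrist {'vertical_fov': 69.95693876849347, 'cx': 313.3759177086726, 'cy': 239.1809260681245, 'T_tool_cam': array([[ 2.85748219e-05, -9.58095190e-01, -2.86450007e-01,
         7.21533539e+01],
       [ 9.99999992e-01,  6.34971064e-05, -1.12625065e-04,
         2.19800795e-02],
       [ 1.26094279e-04, -2.86450001e-01,  9.58095184e-01,
        -1.28779234e+02],
       [ 0.00000000e+00,  0.00000000e+00,  0.00000000e+00,
         1.00000000e+00]])}
```

View pics/top.png

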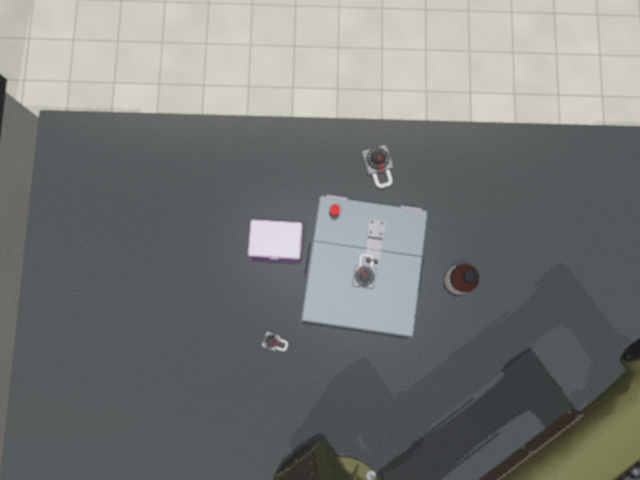

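View pics/side.png

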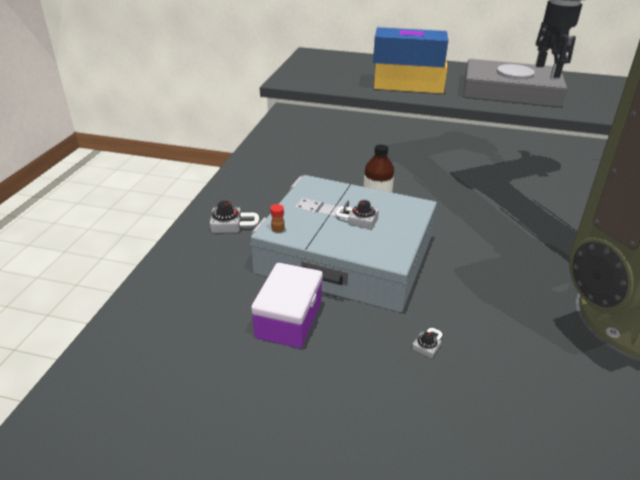

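The top view shows three padlocks: one on the chest (365,275), a large one behind it (377,160) and a small one in front (273,342). The one on the hasp is the middle-sized. The vial is at (335,211), the box at (275,240) and the bottle at (462,279). I'll confirm with an enlarged crop.

Run:
```python
from h import *
a=cv2.imread("pics/top.png")[225:310,325:410];b=cv2.imread("pics/side.png")[180:250,320:400]
a=cv2.resize(a,(400,400),interpolation=cv2.INTER_CUBIC);b=cv2.resize(b,(400,350),interpolation=cv2.INTER_CUBIC)
cv2.imwrite("pics/c1.png",np.hstack([a,cv2.copyMakeBorder(b,0,50,0,0,0)]))
```

```text
(no output)
```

View pics/c1.png

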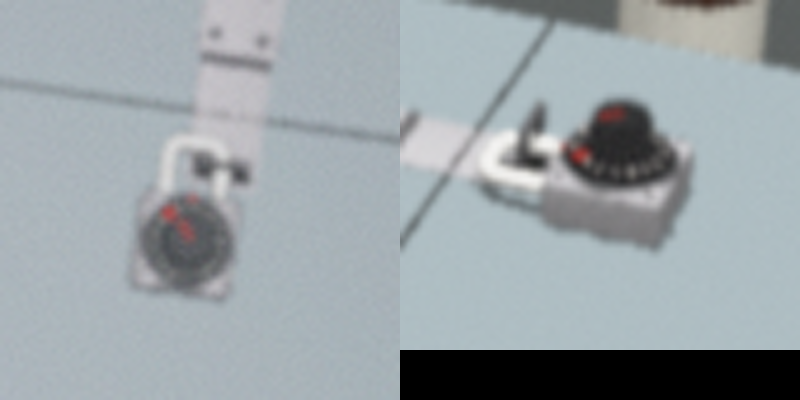

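The crop confirms it: this lock hangs in the staple, with the red dot at crop (170,213), about two notches counter-clockwise of the index at (193,199). Next I'll triangulate the knob.

Run:
```python
from h import *
k,W=w2c("top");k2,W2=w2c("side")
t=lambda x,y:(325+x/4.706-.4,225+y/4.706-.4)
s=lambda x,y:(320+(x-400)/5-.4,180+y/5-.4)
print("knob",tri([ray(k,W,t(187,237)),ray(k2,W2,s(618,110))]))
for uv in [(320,197),(427,211),(413,336),(303,322)]: print(onz(k,W,uv,90).round(1))
P=[onz(k,W,t(*p),112) for p in [(237,187),(147,187),(130,290),(228,300)]]
print(np.round(P,1), onz(k,W,t(220,170),100))
print("vial",onz(k,W,(335,211),140),"bottle",onz(k,W,(464,278),135),"box",onz(k,W,(276,238),75))
```

```text
knob (array([530.05630591, -37.84001427, 133.77470922]), [np.float64(0.6028201234202234), np.float64(0.6028201234204996)])
[718.2  66.1  90. ]
[ 690.7 -190.1   90. ]
[ 395.7 -155.4   90. ]
[421.8  98.5  90. ]
[[556.9 -64.2 112. ]
 [555.8 -20.  112. ]
 [505.1 -12.3 112. ]
 [501.4 -60.2 112. ]] [566.59607441 -56.98394724 100.        ]
vial [674.17830348  31.44174295 140.        ] bottle [ 527.86308149 -263.78062525  135.        ] box [618.80466803 168.59308759  75.        ]
```

Emit:
jog_arm([
  {"jaw": 85, "x": -120, "y": 100, "z": 0, "spin": -4},
  {"jaw": 85, "x": -494, "y": 402, "z": 25, "spin": -16},
  {"jaw": 85, "x": -494, "y": 402, "z": 25, "spin": -16},
  {"jaw": 85, "x": -494, "y": 402, "z": 25, "spin": -16},
  {"jaw": 85, "x": -494, "y": 402, "z": 25, "spin": -16},
  {"jaw": 85, "x": -494, "y": 402, "z": 25, "spin": -16},
  {"jaw": 85, "x": -494, "y": 402, "z": 25, "spin": -16},
  {"jaw": 85, "x": -494, "y": 402, "z": 25, "spin": -16},
  {"jaw": 85, "x": -494, "y": 402, "z": 25, "spin": -16},
  {"jaw": 85, "x": -494, "y": 402, "z": 25, "spin": -16},
  {"jaw": 85, "x": -494, "y": 402, "z": 25, "spin": -16},
  {"jaw": 85, "x": -494, "y": 402, "z": 25, "spin": -16},
  {"jaw": 85, "x": -494, "y": 402, "z": 25, "spin": -16},
  {"jaw": 85, "x": -494, "y": 402, "z": 25, "spin": -16},
])

```text
time_s: 1.85
tool_pos: [530.4, -39.6, 220.8]
eef_rot: [0.0, -0.289, 0.957, 0.0]
force: [0.3, -0.0, -1.1]
gripper_width: 84.9
gripper_force: 0.0
```

Run:
```python
from h import *
o=ctrl.get_obs();im=save("wrist","pics/w1.png");np.save("o1.npy",np.r_[o["tool_pos"],o["eef_rot"]])
print(o["time_s"],o["tool_pos"],o["eef_rot"],o["joints"],o["force"],ctrl.tips_ahead)
k,W=w2c("wrist",o);p=proj(k,W,(530,-38,125)).astype(int);print(p)
x0,y0=p[0]-100,p[1]-100
c=im[max(y0,0):y0+200,x0:x0+200,::-1];print(x0,y0)
cv2.imwrite("pics/w1c.png",cv2.resize(c,(600,600),interpolation=cv2.INTER_CUBIC))
```

```text
1.85 [530.44710062 -39.59588287 220.78805878] [ 4.32813952e-04 -2.89013969e-01  9.57324782e-01  1.69003404e-05] [ 3.03854212e-01 -1.43967113e-01 -1.36839960e-01 -2.45739929e-05
 -1.57705754e+00 -1.28825726e+00] [ 0.26518143 -0.02122782 -1.12561331] 14.0
[316 246]
216 146
```

View pics/w1c.png

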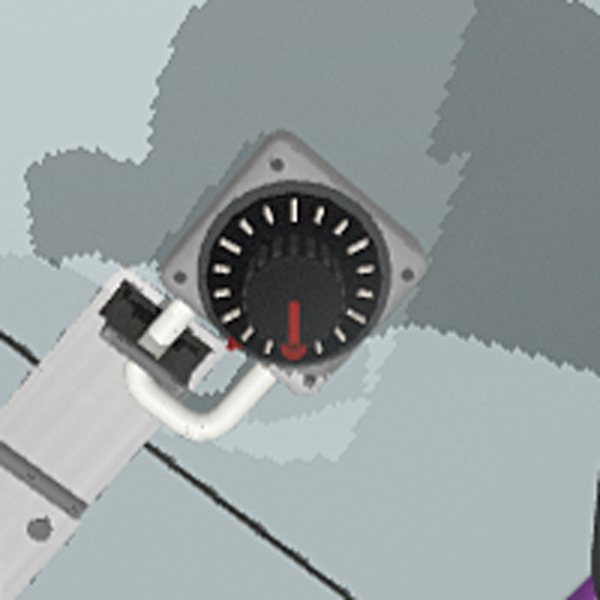

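The crop shows the dial disc centred at (294,273), the dot at (293,350) and the index at (232,344), so the dial needs two notches clockwise. Next I'll find the dial centre and yaw.

Run:
```python
from h import *
a=np.load("o1.npy");o=dict(tool_pos=a[:3],eef_rot=a[3:])
k,W=w2c("wrist",o)
g=lambda x,y:(216+x/3-.33,146+y/3-.33)
L,Rr=onz(k,W,g(200,273),116.5),onz(k,W,g(388,273),116.5);T,B=onz(k,W,g(294,181),116.5),onz(k,W,g(294,366),116.5)
print(L,Rr,T,B,np.linalg.norm(L-Rr),np.linalg.norm(T-B))
c=(L+Rr+T+B)/4;print("centre",c)
i=onz(k,W,g(232,344),112);print("index",i,np.degrees(np.arctan2(*(i-c)[[1,0]])),np.linalg.norm((i-c)[:2]))
d=onz(k,W,g(293,351),116.5);print("dot",d,np.degrees(np.arctan2(*(d-c)[[1,0]])),np.linalg.norm((d-c)[:2]))
b=[onz(k,W,g(*p),112) for p in((180,277),(277,164),(407,274),(309,380))];print(np.mean(b,0))
e=b[0]-b[1];f=b[3]-b[2];print(np.degrees(np.arctan2(e[1],e[0])),np.degrees(np.arctan2(f[1],f[0])))
R0=R(a[3:]);print(R0.T@(c-a[:3]), R0[:,0])
# triangulated disc centre with top view
k1,W1=w2c("top");print(tri([ray(k,W,g(294,273)),ray(k1,W1,(325+187/4.706-.4,225+243/4.706-.4))]))
print("staple top centre",onz(k,W,g(150,335),114))
```

```text
[539.17920808 -60.45663282 116.5       ] [514.63908615 -23.52394467 116.5       ] [508.57461473 -54.17762338 116.5       ] [546.46725555 -28.9887742  116.5       ] 44.3423165653971 45.50088297503857
centre [527.21504113 -41.78674377 116.5       ]
index [551.54531986 -43.88592223 112.        ] -4.931178748074139 24.420667751613365
dot [543.37305088 -31.3354171  116.5       ] 32.89560361606229 19.243479633087507
[528.58157687 -41.0261611  112.        ]
-6.91872478628144 -6.944589690909949
[ 3.99189313e+00 -1.36496680e-02  1.04284754e+02] [-0.83294148 -0.55336045 -0.00083846]
(array([529.28575403, -40.38518922, 106.64937501]), [np.float64(0.016067899900226473), np.float64(0.01606789990043415)])
staple top centre [559.92153155 -62.02234091 114.        ]
```

Emit:
jog_arm([
  {"jaw": 85, "x": 1, "y": 0, "z": 25, "spin": 0},
  {"jaw": 85, "x": 1, "y": 0, "z": 50, "spin": 0},
  {"jaw": 85, "x": 1, "y": 0, "z": 50, "spin": 0},
  {"jaw": 85, "x": 1, "y": 0, "z": 50, "spin": 0},
])

```text
time_s: 2.4
tool_pos: [530.3, -39.5, 171.8]
eef_rot: [0.001, -0.29, 0.957, -0.0]
force: [0.4, -0.3, 0.9]
gripper_width: 84.8
gripper_force: 0.0
```

Run:
```python
from h import *
o=ctrl.get_obs();im=save("wrist","pics/w2.png");np.save("o2.npy",np.r_[o["tool_pos"],o["eef_rot"]])
print(o["time_s"],o["tool_pos"],o["eef_rot"])
k,W=w2c("wrist",o);p=proj(k,W,(529,-40,120)).astype(int)
x0,y0=p[0]-100,p[1]-100
print(x0,y0)
cv2.imwrite("pics/w2c.png",cv2.resize(im[max(y0,0):y0+200,x0:x0+200,::-1],(600,600),interpolation=cv2.INTER_CUBIC))
```

```text
2.4 [530.34870361 -39.4906456  171.77017165] [ 7.91965147e-04 -2.89594483e-01  9.57149042e-01 -3.46579974e-04]
214 167
```

View pics/w2c.png

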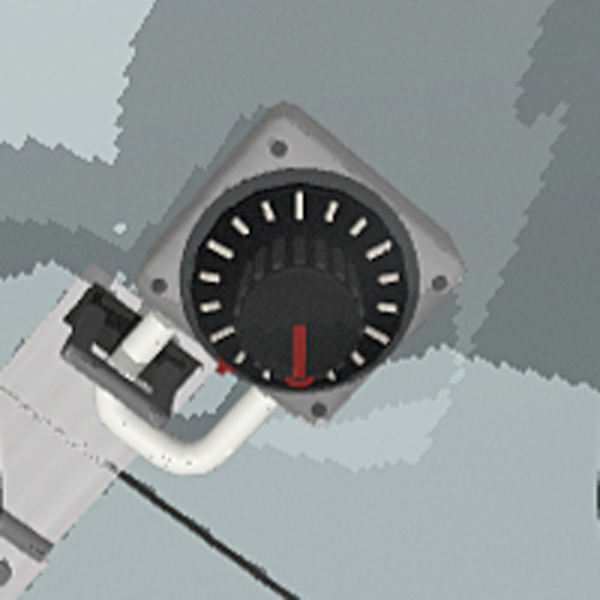

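The closer view shows the disc centred at (299,280), the knob's top at (300,323), and the screws at (279,149), (440,284), (319,410) and (159,286). I'll triangulate these against the first wrist view.

Run:
```python
from h import *
a=np.load("o1.npy");b=np.load("o2.npy")
k,W=w2c("wrist",dict(tool_pos=a[:3],eef_rot=a[3:]));_,V=w2c("wrist",dict(tool_pos=b[:3],eef_rot=b[3:]))
g=lambda p:(216+p[0]/3-.33,146+p[1]/3-.33);h=lambda p:(214+p[0]/3-.33,167+p[1]/3-.33)
S=[tri([ray(k,W,g(p)),ray(k,V,h(q))])[0] for p,q in [((277,164),(279,149)),((407,274),(440,284)),((309,380),(319,410)),((180,277),(159,286))]]
print(np.round(S,1),np.mean(S,0))
for z in (112,118,124):
  Q=[onz(k,V,h(q),z) for q in ((279,149),(440,284),(319,410),(159,286))];print(z,np.mean(Q,0))
for z in (116.5,122,128):
  l,r=onz(k,V,h((180,280)),z),onz(k,V,h((419,280)),z);l2,r2=onz(k,W,g((200,273)),z),onz(k,W,g((388,273)),z)
  print(z,np.linalg.norm(l-r),np.linalg.norm(l2-r2),onz(k,V,h((299,280)),z),onz(k,W,g((294,273)),z))
for z in (132.5,138,142):
  l,r=onz(k,V,h((237,323)),z),onz(k,V,h((362,323)),z);print("knob",z,np.linalg.norm(l-r),onz(k,V,h((300,323)),z))
R0=R(b[3:]);
k2,W2=w2c("side");
print("tri side+wrist knob",tri([ray(k,V,h((300,323))),ray(k2,W2,(363.2,201.6))]))
k1,W1=w2c("top");print("tri all",tri([ray(k,V,h((300,323))),ray(k2,W2,(363.2,201.6)),ray(k1,W1,(364.3,275))]))
```

```text
[[507.4 -59.6 116.9]
 [512.2 -19.9 117.5]
 [548.1 -23.3 114.3]
 [543.4 -63.7 114.1]] [527.76183676 -41.63008189 115.70969215]
112 [528.75478874 -40.78909941 112.        ]
118 [526.88998602 -42.02728039 118.        ]
124 [525.0251833  -43.26546137 124.        ]
116.5 45.43642077537118 44.342081940010544 [526.61462747 -42.35028677 116.5       ] [526.90917665 -41.99109716 116.5       ]
122 44.07791556586778 43.29540133652813 [524.92739688 -43.46637332 122.        ] [525.57408997 -42.88295103 122.        ]
128 42.595909882773114 42.15356795091084 [523.08678169 -44.68392228 128.        ] [524.11763176 -43.85588254 128.        ]
knob 132.5 21.977857744480517 [528.30088569 -40.99325439 132.5       ]
knob 138 21.25814068952807 [526.39770042 -42.26010426 138.        ]
knob 142 20.734710104108224 [525.01356569 -43.18144961 142.        ]
tri side+wrist knob (array([529.92984663, -40.75672367, 131.56260211]), [np.float64(1.234884389140903), np.float64(1.2348843891409895)])
tri all (array([529.761951  , -39.49742813, 131.80645837]), [np.float64(1.679701945309323), np.float64(1.4523208768970286), np.float64(1.5180260886903)])
```

Emit:
jog_arm([
  {"jaw": 30, "x": 1.5, "y": 0, "z": 15, "spin": 0},
  {"jaw": 30, "x": 1.5, "y": 0, "z": 15, "spin": 0},
  {"jaw": 30, "x": 1.5, "y": 0, "z": 15, "spin": 0},
  {"jaw": 30, "x": 1.5, "y": 0, "z": 15, "spin": 0},
  {"jaw": 30, "x": 1.5, "y": 0, "z": 15, "spin": 0},
  {"jaw": 30, "x": 1.5, "y": 0, "z": 15, "spin": 0},
], newtons=25)

```text
time_s: 3.2
tool_pos: [528.8, -39.8, 155.4]
eef_rot: [0.0, -0.29, 0.957, 0.0]
force: [-0.5, 0.4, -0.4]
gripper_width: 30.1
gripper_force: 0.0
```

Run:
```python
from h import *
o=ctrl.get_obs();s=save("side","pics/s2.png");w=save("wrist","pics/w3.png")
print(o["time_s"],o["tool_pos"],o["gripper_width"],ctrl.tips_ahead)
k,W=w2c("side")
for z in (0,14,19):print(z,proj(k,W,o["tool_pos"]-[0,0,z]))
k,W=w2c("wrist",o)
for z in (0,14,27):print(z,[proj(k,W,o["tool_pos"]+R(o["eef_rot"])@[0,y,z]).round() for y in(-15,15)])
cv2.imwrite("pics/s2c.png",np.hstack([cv2.resize(s[140:240,310:410,::-1],(400,400),interpolation=cv2.INTER_CUBIC),cv2.resize(w[140:340,210:410,::-1],(400,400))]))
```

```text
3.2 [528.78895479 -39.84884974 155.40712074] 30.08166741352572 14.0
0 [365.10009946 191.36650292]
14 [364.62216048 197.76762519]
19 [364.45328955 200.0293437 ]
0 [array([278., 316.]), array([350., 316.])]
14 [array([281., 301.]), array([347., 301.])]
27 [array([284., 289.]), array([344., 289.])]
```

View pics/s2c.png

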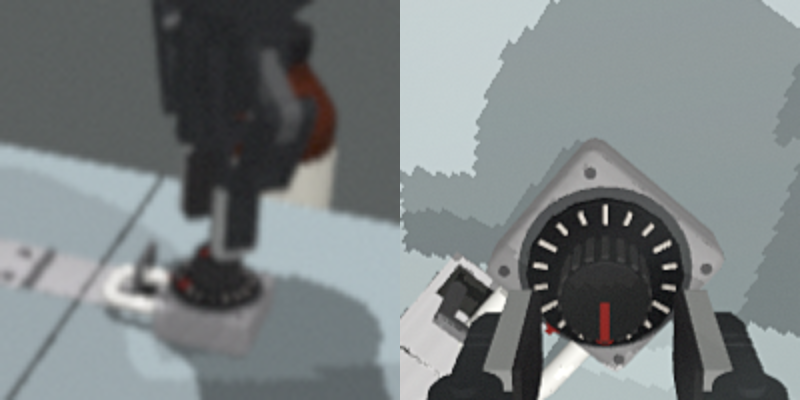

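Emit:
jog_arm([
  {"jaw": 30, "x": 0, "y": 0, "z": 10, "spin": 0},
  {"jaw": 30, "x": 0, "y": 0, "z": 17, "spin": 0},
  {"jaw": 30, "x": 0, "y": 0, "z": 22, "spin": 0},
  {"jaw": 30, "x": 0, "y": 0, "z": 22, "spin": 0},
  {"jaw": 15, "x": 0, "y": 0, "z": 22, "spin": 0},
  {"jaw": 15, "x": 0, "y": 0, "z": 22, "spin": 0},
  {"jaw": 15, "x": 0, "y": 0, "z": 22, "spin": 0},
  {"jaw": 15, "x": 0, "y": 0, "z": 22, "spin": 0},
], newtons=25)

```text
time_s: 4.3
tool_pos: [528.8, -40.0, 133.4]
eef_rot: [0.0, -0.29, 0.957, -0.0]
force: [1.2, -1.6, -1.2]
gripper_width: 21.0
gripper_force: 24.7
```

Emit:
jog_arm([
  {"jaw": 15, "x": 0, "y": 0, "z": 0, "spin": 6},
  {"jaw": 15, "x": 0, "y": 0, "z": 0, "spin": 12},
  {"jaw": 15, "x": 0, "y": 0, "z": 0, "spin": 18},
  {"jaw": 15, "x": 0, "y": 0, "z": 0, "spin": 24},
  {"jaw": 15, "x": 0, "y": 0, "z": 0, "spin": 30},
  {"jaw": 15, "x": 0, "y": 0, "z": 0, "spin": 36},
  {"jaw": 15, "x": 0, "y": 0, "z": 0, "spin": 42},
  {"jaw": 15, "x": 0, "y": 0, "z": 0, "spin": 42},
  {"jaw": 15, "x": 0, "y": 0, "z": 0, "spin": 42},
])

```text
time_s: 5.42
tool_pos: [528.8, -39.6, 133.4]
eef_rot: [0.0, 0.071, 0.997, 0.0]
force: [0.4, 0.6, -0.2]
gripper_width: 20.6
gripper_force: 24.8
```

Run:
```python
from h import *
o=ctrl.get_obs();w=save("wrist","pics/w4.png");np.save("o4.npy",np.r_[o["tool_pos"],o["eef_rot"]])
print(o["time_s"],o["tool_pos"],o["wrist_torque"],o["gripper_width"],o["gripper_force"])
cv2.imwrite("pics/w4c.png",cv2.resize(w[190:440,190:440,::-1],(500,500),interpolation=cv2.INTER_CUBIC))
```

```text
5.425 [528.78925725 -39.62709465 133.41134492] [ 0.31889453 -0.07755231 -0.0721327 ] 20.568478828153644 24.804389476776123
```

View pics/w4c.png

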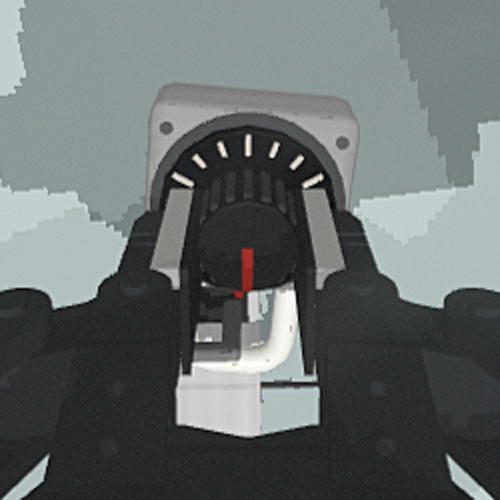

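The case's back edge is turned about 4° clockwise with the dial, and the dial tick is nearly aligned with the case. I'll turn a little more, let go so it snaps, and look.

Emit:
jog_arm([
  {"jaw": 15, "x": 0, "y": 0, "z": 0, "spin": 3},
  {"jaw": 15, "x": 0, "y": 0, "z": 0, "spin": 3},
  {"jaw": 40, "x": 0, "y": 0, "z": 0, "spin": 3},
  {"jaw": 40, "x": 0, "y": 0, "z": 0, "spin": 3},
  {"jaw": 40, "x": 0, "y": 0, "z": 0, "spin": 3},
  {"jaw": 85, "x": 0, "y": 0, "z": -20, "spin": 3},
  {"jaw": 85, "x": 0, "y": 0, "z": -50, "spin": 3},
  {"jaw": 85, "x": 0, "y": 0, "z": -50, "spin": 3},
  {"jaw": 85, "x": 0, "y": 0, "z": -50, "spin": 3},
])

```text
time_s: 6.6
tool_pos: [528.8, -39.7, 183.8]
eef_rot: [0.0, 0.098, 0.995, 0.0]
force: [0.4, -0.6, -0.9]
gripper_width: 85.1
gripper_force: 0.0
```

Run:
```python
from h import *
o=ctrl.get_obs();im=save("wrist","pics/w5.png");np.save("o5.npy",np.r_[o["tool_pos"],o["eef_rot"]])
print(o["time_s"],o["tool_pos"],o["eef_rot"])
k,W=w2c("wrist",o);p=proj(k,W,(529,-40,120)).astype(int)
x0,y0=p[0]-100,p[1]-100
print(x0,y0)
cv2.imwrite("pics/w5c.png",cv2.resize(im[max(y0,0):y0+200,x0:x0+200,::-1],(600,600),interpolation=cv2.INTER_CUBIC))
```

```text
6.6 [528.80244807 -39.73600605 183.83375876] [2.47572741e-04 9.84810594e-02 9.95138846e-01 3.10068522e-04]
212 163
```

View pics/w5c.png

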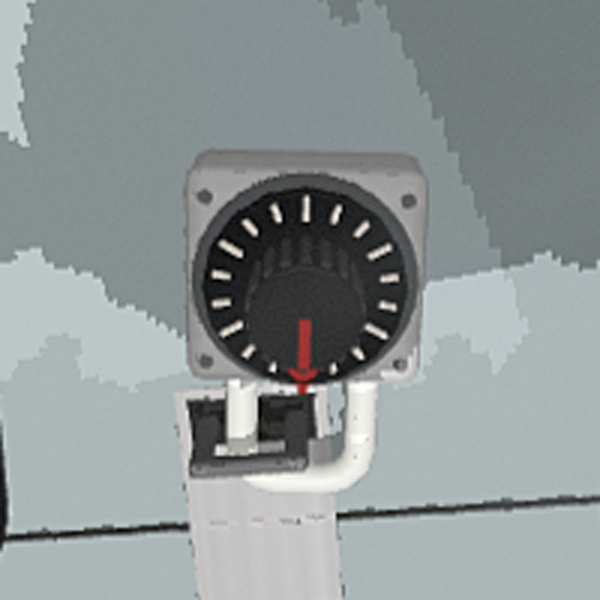

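The red dot now stands at the index. The screws are at (204,197), (408,202), (402,366) and (205,362). I'll work out the case centre and yaw for gripping its sides.

Run:
```python
from h import *
b=np.load("o5.npy");k,V=w2c("wrist",dict(tool_pos=b[:3],eef_rot=b[3:]));R0=R(b[3:])
h=lambda p:(212+p[0]/3-.33,163+p[1]/3-.33)
Q=np.array([R0.T@(onz(k,V,h(q),112)-b[:3]) for q in ((204,197),(408,202),(402,366),(205,362))])
print(Q.round(1),Q.mean(0))
for a,c in((0,3),(1,2)):
  e=Q[c]-Q[a];print(np.degrees(np.arctan2(e[1],-e[0])))
for a,c in((0,1),(3,2)):
  e=Q[c]-Q[a];print(np.degrees(np.arctan2(e[0],e[1])))
print("knob",R0.T@(onz(k,V,h((306,320)),132.5)-b[:3]))
```

```text
[[ 19.1 -20.   71.8]
 [ 18.1  21.2  71.8]
 [-17.9  20.9  71.9]
 [-17.  -20.8  71.8]] [ 0.57185208  0.32352792 71.83374996]
-1.27806371532869
-0.37846624023913705
-1.4549656854257182
-1.2682407574619636
knob [ 0.68733083  0.56581114 51.33385499]
```

Emit:
jog_arm([
  {"jaw": 85, "x": 0.5, "y": 0.4, "z": 30, "spin": 1},
  {"jaw": 85, "x": 0.5, "y": 0.4, "z": 60, "spin": 1},
  {"jaw": 85, "x": 0.5, "y": 0.4, "z": 72, "spin": 1},
  {"jaw": 75, "x": 0.5, "y": 0.4, "z": 79, "spin": 1},
  {"jaw": 65, "x": 0.5, "y": 0.4, "z": 79, "spin": 1},
  {"jaw": 60, "x": 0.5, "y": 0.4, "z": 79, "spin": 1},
  {"jaw": 40, "x": 0.5, "y": 0.4, "z": 79, "spin": 1},
  {"jaw": 40, "x": 0.5, "y": 0.4, "z": 79, "spin": 1},
  {"jaw": 40, "x": 0.5, "y": 0.4, "z": 79, "spin": 1},
  {"jaw": 40, "x": 0.5, "y": 0.4, "z": 79, "spin": 1},
], newtons=50)

```text
time_s: 7.9
tool_pos: [528.9, -39.5, 105.6]
eef_rot: [0.001, 0.107, 0.994, 0.0]
force: [-0.8, -0.4, 5.4]
gripper_width: 48.8
gripper_force: 55.6
```

Emit:
jog_arm([
  {"jaw": 40, "x": 2, "y": 0, "z": -0.5, "spin": 0},
  {"jaw": 40, "x": 5, "y": 0, "z": -0.5, "spin": 0},
  {"jaw": 40, "x": 8, "y": 0, "z": -0.5, "spin": 0},
  {"jaw": 40, "x": 11, "y": 0, "z": -0.5, "spin": 0},
  {"jaw": 40, "x": 14, "y": 0, "z": -0.5, "spin": 0},
  {"jaw": 40, "x": 17, "y": 0, "z": -0.5, "spin": 0},
  {"jaw": 40, "x": 20, "y": 0, "z": -0.5, "spin": 0},
  {"jaw": 40, "x": 22, "y": 0, "z": -0.5, "spin": 0},
  {"jaw": 40, "x": 22, "y": 0, "z": -0.5, "spin": 0},
])

```text
time_s: 9.02
tool_pos: [507.5, -34.6, 105.6]
eef_rot: [0.001, 0.107, 0.994, 0.0]
force: [3.3, -0.7, 4.4]
gripper_width: 49.1
gripper_force: 55.5
```

Emit:
jog_arm([
  {"jaw": 40, "x": 2, "y": 0, "z": 0, "spin": 0},
  {"jaw": 40, "x": 4, "y": 0, "z": 0, "spin": 0},
  {"jaw": 40, "x": 6, "y": 0, "z": 0, "spin": 0},
  {"jaw": 40, "x": 7, "y": 0, "z": 0, "spin": 0},
  {"jaw": 40, "x": 7, "y": 0, "z": 0, "spin": 0},
])

```text
time_s: 9.65
tool_pos: [503.8, -33.6, 105.7]
eef_rot: [0.005, 0.107, 0.994, 0.0]
force: [22.8, -6.1, -6.1]
gripper_width: 48.4
gripper_force: 54.3
```

Run:
```python
from h import *
o=ctrl.get_obs();im=save("wrist","pics/w6.png");t=save("side","pics/s6.png")
print(o["time_s"],o["tool_pos"],o["force"],o["wrist_torque"])
cv2.imwrite("pics/w6c.png",np.hstack([cv2.resize(im[190:470,190:440,::-1],(400,448),interpolation=cv2.INTER_CUBIC),cv2.resize(t[150:262,310:410,::-1],(400,448),interpolation=cv2.INTER_CUBIC)]))
```

```text
9.65 [503.76037272 -33.58322959 105.67010157] [22.84864769 -6.10804008 -6.06005401] [-2.23336151 -7.42463597 -0.08376936]
```

View pics/w6c.png

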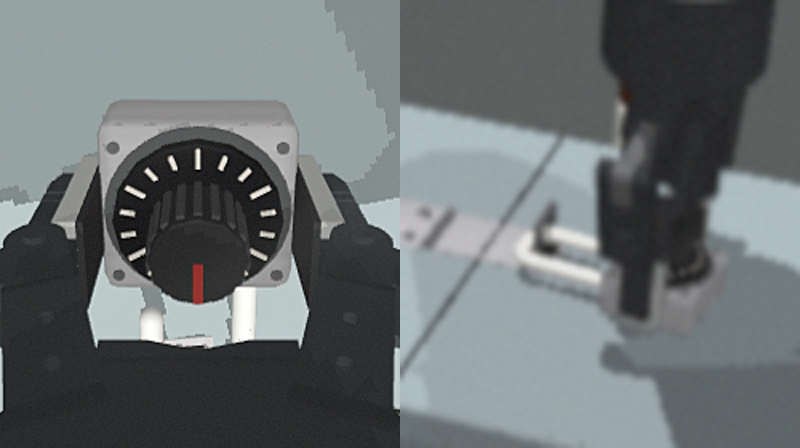

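The left pane shows the short leg's free end clear of the case. The hard stop reads 23 N and the case moved back about 26 mm, so the shackle is fully out. Now I'll move forward 35 mm to bring the staple into the gap.

Emit:
jog_arm([
  {"jaw": 40, "x": -4, "y": 0, "z": 0, "spin": 0},
  {"jaw": 40, "x": -8, "y": 0, "z": 0, "spin": 0},
  {"jaw": 40, "x": -12, "y": 0, "z": 0, "spin": 0},
  {"jaw": 40, "x": -16, "y": 0, "z": 0, "spin": 0},
  {"jaw": 40, "x": -20, "y": 0, "z": 0, "spin": 0},
  {"jaw": 40, "x": -24, "y": 0, "z": 0, "spin": 0},
  {"jaw": 40, "x": -28, "y": 0, "z": 0, "spin": 0},
  {"jaw": 40, "x": -32, "y": 0, "z": 0, "spin": 0},
  {"jaw": 40, "x": -36, "y": 0, "z": 0, "spin": 0},
  {"jaw": 40, "x": -38, "y": 0, "z": 0, "spin": 0},
  {"jaw": 40, "x": -38, "y": 0, "z": 0, "spin": 0},
  {"jaw": 40, "x": -38, "y": 0, "z": 0, "spin": 0},
])

```text
time_s: 11.25
tool_pos: [535.9, -41.4, 105.6]
eef_rot: [-0.001, 0.107, 0.994, -0.0]
force: [-5.4, 1.1, 11.0]
gripper_width: 48.7
gripper_force: 56.4
```

Run:
```python
from h import *
o=ctrl.get_obs();im=save("wrist","pics/w7.png");t=save("side","pics/s7.png")
print(o["time_s"],o["tool_pos"],o["force"],o["wrist_torque"])
cv2.imwrite("pics/w7c.png",np.hstack([cv2.resize(im[190:470,190:440,::-1],(400,448),interpolation=cv2.INTER_CUBIC),cv2.resize(t[180:236,310:360,::-1],(400,448),interpolation=cv2.INTER_CUBIC)]))
```

```text
11.25 [535.86439882 -41.38180425 105.63443204] [-5.41789998  1.05703248 10.95580856] [0.39644994 1.96328951 0.02048688]
```

View pics/w7c.png

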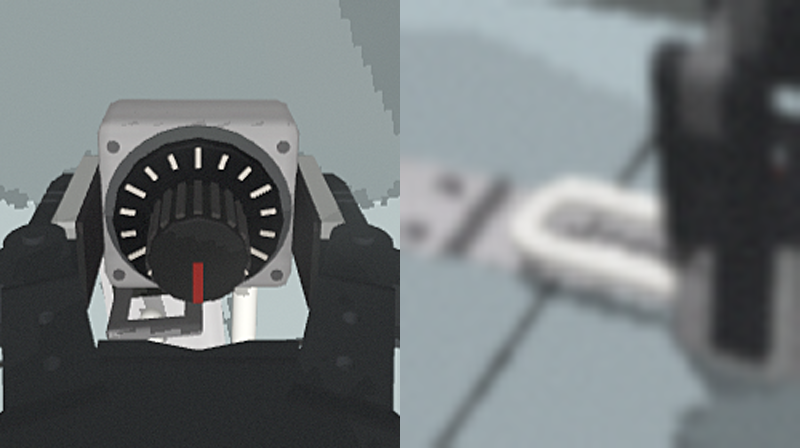

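The tip shows beyond the staple through its hole, with nothing white between the case and the staple, so the staple is in the gap. By the distances it sits at lock x ≈ 33. I'll go 2 mm further and lift gently.

Emit:
jog_arm([
  {"jaw": 40, "x": -1, "y": 0, "z": 0, "spin": 0},
  {"jaw": 40, "x": -2, "y": 0, "z": 0, "spin": 0},
  {"jaw": 40, "x": -2, "y": 0, "z": 0, "spin": 0},
  {"jaw": 40, "x": -2, "y": 0, "z": -1, "spin": 0},
  {"jaw": 40, "x": -2, "y": 0, "z": -3, "spin": 0},
  {"jaw": 40, "x": -2, "y": 0, "z": -6, "spin": 0},
  {"jaw": 40, "x": -2, "y": 0, "z": -9, "spin": 0},
  {"jaw": 40, "x": -2, "y": 0, "z": -9, "spin": 0},
])

```text
time_s: 12.35
tool_pos: [539.0, -41.7, 113.7]
eef_rot: [-0.0, 0.107, 0.994, 0.0]
force: [0.1, 0.7, -4.2]
gripper_width: 49.0
gripper_force: 54.6
```

Emit:
jog_arm([
  {"jaw": 40, "x": 0, "y": 0, "z": -4, "spin": 0},
  {"jaw": 40, "x": 0, "y": 0, "z": -10, "spin": 0},
  {"jaw": 40, "x": 0, "y": 0, "z": -18, "spin": 0},
  {"jaw": 40, "x": 0, "y": 0, "z": -28, "spin": 0},
  {"jaw": 40, "x": 0, "y": 0, "z": -40, "spin": 0},
  {"jaw": 40, "x": 0, "y": 0, "z": -55, "spin": 0},
  {"jaw": 40, "x": 0, "y": 0, "z": -70, "spin": 0},
  {"jaw": 40, "x": 0, "y": 0, "z": -85, "spin": 0},
  {"jaw": 40, "x": 0, "y": 0, "z": -100, "spin": 0},
  {"jaw": 40, "x": 0, "y": 0, "z": -112, "spin": 0},
  {"jaw": 40, "x": 0, "y": 0, "z": -120, "spin": 0},
  {"jaw": 40, "x": 0, "y": 0, "z": -125, "spin": 0},
  {"jaw": 40, "x": 0, "y": 0, "z": -125, "spin": 0},
  {"jaw": 40, "x": 0, "y": 0, "z": -125, "spin": 0},
  {"jaw": 40, "x": 0, "y": 0, "z": -125, "spin": 0},
])

```text
time_s: 14.22
tool_pos: [538.9, -41.7, 238.3]
eef_rot: [-0.0, 0.107, 0.994, -0.0]
force: [-0.1, -0.7, -4.4]
gripper_width: 49.0
gripper_force: 54.6
```

Run:
```python
from h import *
o=ctrl.get_obs();im=save("wrist","pics/w8.png");a=cv2.imread("pics/w7.png")[190:360,250:380].astype(int)
print(o["time_s"],o["tool_pos"],o["force"],o["gripper_width"],o["gripper_force"],abs(o["dq"]).max())
b=im[190:360,250:380,::-1].astype(int);print("lock in hand vs before lift, mean diff",abs(a-b).mean())
```

```text
14.225 [538.91083047 -41.72519455 238.30206518] [-0.10168418 -0.69181031 -4.43917201] 48.98731423395437 54.59278464317322 0.003993666864425873
lock in hand vs before lift, mean diff 16.597526395173453
```

Run:
```python
from h import *
a=cv2.imread("pics/w7.png");b=cv2.imread("pics/w8.png")
for n,(y0,y1,x0,x1) in dict(left=(290,345,255,290),right=(290,345,335,370),knobbar=(335,380,290,340),ticks=(270,300,280,350)).items():
    m=cv2.matchTemplate(b,a[y0-20:y1-20,x0:x1],cv2.TM_CCOEFF_NORMED);_,v,_,l=cv2.minMaxLoc(m);print(n,round(v,2),(l[0]-x0,l[1]-y0+20))
```

```text
left 0.99 (0, 0)
right 0.99 (0, 0)
knobbar 0.9 (0, 0)
ticks 0.93 (0, 0)
```

The lock has not shifted in the grip: it is level, still and about 130 mm above the chest. I'll hand it in.

```bash
python3 -c "
from plant import ctrl
print(ctrl.hand_in())"
```

```text
the job is handed in; nothing more can be done
None
```

I turned the dial two notches to its number, pulled the shackle fully open and slipped it out of the staple; I then handed the job in with the padlock held level and still about 130 mm above the chest's top, though `hand_in` returned no verdict.

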